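# Open the push-and-turn safety cap of the square jug

### The job

Open the safety cap of the square white jug with the loop handle: push the cap firmly down and, keeping it down, turn it counter-clockwise (seen from above) nearly a quarter turn to its stop, then let go so that it springs up, unlocked. The round bottle beside it has the same kind of cap; leave that one locked.

Things in the scene. Friction and masses are not known exactly. Their poses are not given: they have to be found in the camera images.
- jug_cap (a point): Top centre of the square jug's cap; moves with it. Cap: ribbed grey upright cylinder, 46 mm across, 30 mm high, top 115 mm over the bench when locked; grip its upper 20 mm from above at any yaw. z up, x along the small raised pointer on top. Jug: white, 84 mm square in plan, shoulder at 68 mm, loop handle on the pointer's side, held fast in a 106 mm steel tray, left or right of the round bottle.
- jug_turn (a joint): Angle of the square jug's cap, rad; 0 locked, grows counter-clockwise seen from above, hard stop 1.40. Unpressed, teeth stop it at about 0.05. Pressed more than 5 mm it turns easily (0.1 N m) under the teeth; beyond 1.05 it is clear and springs up when released. Let go earlier, it stays down under the teeth, not open.
- jug_lift (a joint): Height of the square jug's cap along z, m: 0 locked rest; below -0.005: pressed far enough to turn; -0.009 fully down (hard stop); +0.005 sprung up, open. A spring pushes it up: about 10 N at 0, 15 N at -0.005, 19 N at -0.009.
- flask_turn (a joint): Angle, rad, of the same kind of cap on the other container: a round white bottle without handle, 82 mm across, cap top 130 mm over the bench, fixed in its own tray at least 0.24 m from the jug. 0 locked; must stay locked. (A wall shelf 0.5 m over the bench begins 0.59 m ahead of the base: cross low and close in.)
Mind the look-alikes: they are no part of the job. Leave any purple look-alike of the part that bears jug_cap alone.

How it is judged:
By the outcome, as a careful person would: the job done as asked, in the order asked, and still so for the second after the job is handed in, with the robot touching nothing.
It also fails if it takes over 32 s, if anything falls off the work surface, if the arm or the gripper's body presses on something with over 40 N, if the wrist force passes 120 N, or if a joint passes its speed limit or range.

### The arm

A 6-joint arm with a two-finger parallel gripper is mounted at the origin on a cart in front of the work surface, level with it; the furniture and walls round the work are solid. World frame = base frame: x ahead of the robot, y to its left, z up, the work surface at z = 0. Lengths are in m, angles in degrees, forces in N, time in s.
With the tool pointing down it reaches from about 0.35 to 0.875 m from the base axis. Payload 4.2 kg.
Tool frame: the origin (TCP) lies at the very end of the fingers, on their centre line; the grasp point (between the pads) lies 19 mm behind it; z points along the fingers, x is the direction in which the jaws open and shut, and the axes are right-handed (so a half turn about z gives the same grasp; the last joint's range is limited). The gripper opens to 87 mm and grips with 3 to 60 N. Pads are 19 mm wide; open, the fingers measure 117 mm over their backs; the gripper's body (75 mm by 190 mm) begins 51 mm behind the grasp point.
Start: joints at [-54.569, 22.042, 0.453, 0, -68.411, -14.817], TCP at [0.22, -0.585, 0.223] pointing down, gripper open.
Joint ranges: [-179.83, 179.83], [-69.29, 118.12], [-61.27, 80.66], [-181.25, 117.63], [-171.15, -9.14], [-177.46, 177.46]. Speed limits (degrees/s): [159.86, 159.86, 180, 180, 180, 180].

### API

Orientations are given as a 3x3 rotation matrix whose columns are the frame's x, y, z axes.
In Python, from station import r gives the robot as it stands.
- The arm moves only by the tool move_arm, never from a script. Its argument "series" is a list that holds one entry, the list of rows, each a list of 7 numbers: the shift along the tool's x, y, z in cm, then the turn, a rotation vector about the tool's x, y, z in degrees, then the opening, from -1 (shut) to 1 (fully open). In form: [[[dx, dy, dz, wx, wy, wz, fingers], ...]]. A call has 1 to 12 rows; each row shifts and turns the commanded pose from where the row before left it, along the tool's axes as they then stand; what a row does not reach is not made up. A row lasts 1/8 s, in which the tool goes at most 62.5 mm and 10.7 degrees, less where a joint would pass 70% of its speed; a pose out of reach is approached as far as the arm can. A call is refused whole if a number of a shift passes 6.25 or a number of a turn 10.7, either way. A call with a gripper value outside its range is refused whole. The fingers move at their own pace and stop on an object; the grip force is fixed at half the most. Time passes only in rows, so rows that do not move let the fingers close. It gives the time, the measured TCP pose, the force and the opening at its end, in the units of the state.
- r.sense(): the state, without advancing time (a new reading comes with each control period).
- r.capture(name): name is "scene" or "top"; returns a dict with "color" (480x640x3 uint8, blue, green, red), "fx", "fy", "cx", "cy" (pixels), "D" ([k1, k2, p1, p2, k3] as OpenCV has them; the pictures are not rectified), "rvec" (rotation vector, rad) and "tvec" (3), from world to camera coordinates, as OpenCV has them. Camera axes: x right, y down, z forward; pixel columns grow to the right and rows downward; lengths in m; the calibration is good to about 2 mm. A picture is of the moment at which its call begins. There is no depth.
- r.finish_job(): hands the job in, once; it reports no verdict.
The state is a dict: "time_s": time; "joints": joint angles; "joint_velocities": joint speeds; "effort": joint torques, N m; "tcp_pos": TCP position; "ee_rot": TCP orientation; "wrist_force": force on the tool from outside, world axes, zero at the start; "moment": the same for the moment, N m; "gripper_width": opening from 0.0 (shut) to 1.0 (fully open).
Only numpy, scipy, OpenCV 4.12 (cv2) and the standard library are available. Lean on these libraries where they do the work, as an engineer would, in place of code of your own. Each camera call takes 0.05 s, during which the arm holds its last target.

## Working session

There is one attempt and no reset: what is moved stays moved. The work goes in short steps, Python scripts to look and compute and a tool call to move; the robot and the scene stay as the last step left them, time stands still between calls to the robot, and variables do not carry over. Pictures are saved under pics/ and viewed, and the job is handed in when it is done.

Besides the shell and the picture viewer there is one more tool, called after ">>>" as name(argument=value, ...) on one line, values as JSON. move_arm: Moves the arm, as the interface text tells. Its arguments: {"type":"object","properties":{"series":{"type":"array","items":{"type":"array","items":{"type":"array","items":{"type":"number"}}}}},"required":["series"]}

```bash
mkdir -p pics; ls; python3 - <<'E'
from station import r
import cv2,numpy as np
s=r.sense(); print({k:np.round(v,3).tolist() for k,v in s.items()})
for n in("scene","top"):
    c=r.capture(n); cv2.imwrite(f"pics/{n}0.png",c["color"]); print(n,{k:np.round(v,4).tolist() for k,v in c.items() if k!="color"})
E
```

```text
pics
{'time_s': 0.0, 'joints': [-54.57, 22.093, 0.378, -0.029, -68.413, -14.818], 'joint_velocities': [-0.087, -0.016, -0.008, 0.016, 0.091, 0.057], 'effort': [-0.0, -39.067, 18.741, 4.22, 0.011, -0.0], 'tcp_pos': [0.22, -0.584, 0.221], 'ee_rot': [[-0.352, 0.936, -0.001], [0.936, 0.352, 0.002], [0.002, -0.0, -1.0]], 'wrist_force': [0.06, -0.66, -0.436], 'moment': [-0.013, -0.017, -0.002], 'gripper_width': 1.005}
scene {'fx': 485.4472, 'fy': 485.4472, 'cx': 314.5338, 'cy': 242.2628, 'D': [0.0145, 0.0, 0.0, 0.0, 0.0], 'rvec': [1.8821, -0.8959, 0.5152], 'tvec': [-0.2889, 0.2427, 0.674]}
top {'fx': 516.4163, 'fy': 516.4163, 'cx': 314.754, 'cy': 244.5796, 'D': [0.0113, 0.0, 0.0, 0.0, 0.0], 'rvec': [2.1422, -2.1888, 0.0984], 'tvec': [0.0262, 0.4583, 0.9523]}
```

```bash
echo
```

```text
(no output)
```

View pics/scene0.png

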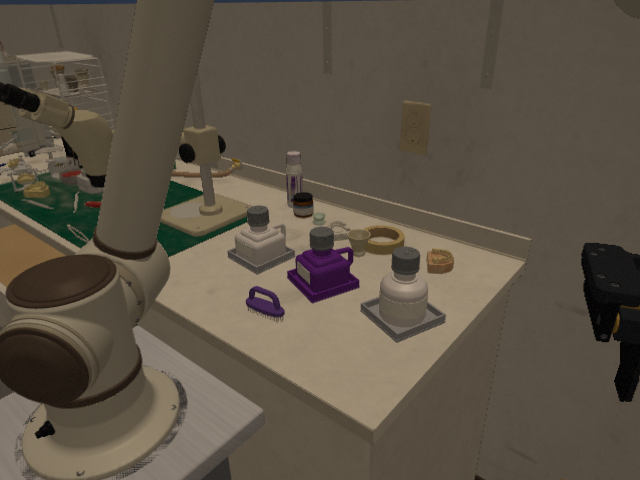

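View pics/top0.png

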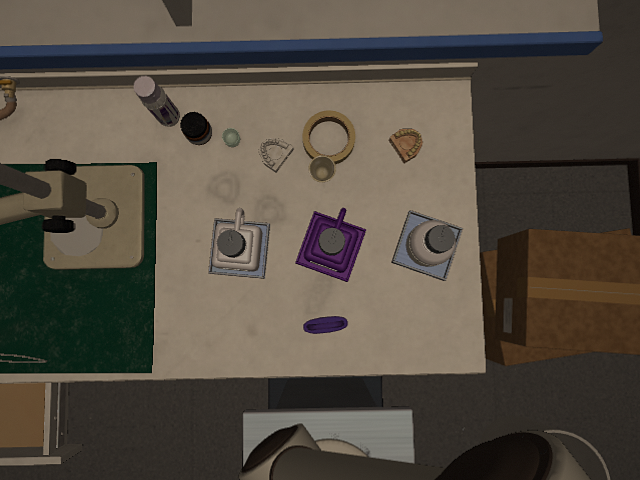

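The candidates, by pixel in the top view, are the white jug with loop handle (cap 231,243; scene 258,212), the purple look-alike (332,241), and the round white bottle (439,238; scene 406,252). I choose the white square jug at (231,243) and check it in a close crop.

```bash
python3 - <<'E'
import cv2,numpy as np
t=cv2.imread("pics/top0.png");s=cv2.imread("pics/scene0.png")
a=cv2.resize(t[200:290,195:285],(540,540)[:2],interpolation=cv2.INTER_CUBIC)[:, :400]
a=cv2.resize(t[200:290,200:266],None,fx=6,fy=6,interpolation=cv2.INTER_CUBIC)
b=cv2.resize(s[195:285,225:291],None,fx=6,fy=6,interpolation=cv2.INTER_CUBIC)
cv2.imwrite("pics/crop1.png",np.hstack([a,b]))
E
```

```text
(no output)
```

View pics/crop1.png

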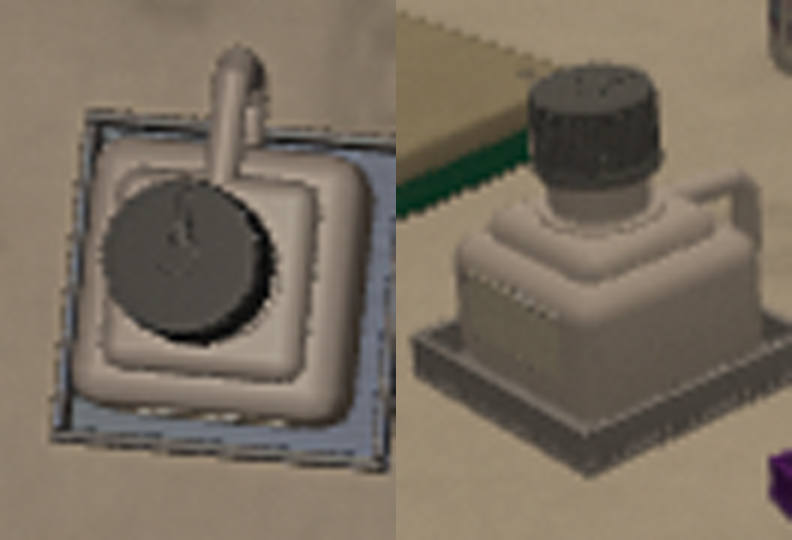

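```bash
cat >h.py <<'E'
import cv2,numpy as np
def cam(c):
    K=np.array([[c["fx"],0,c["cx"]],[0,c["fy"],c["cy"]],[0,0,1]]);return K,np.array(c["D"],float),np.array(c["rvec"],float),np.array(c["tvec"],float)
def ray(c,uv):
    K,D,rv,tv=cam(c);R=cv2.Rodrigues(rv)[0]
    p=cv2.undistortPoints(np.array([[uv]],float),K,D)[0,0];d=R.T@np.r_[p,1];o=-R.T@tv.reshape(3);return o,d
def atz(c,uv,z):
    o,d=ray(c,uv);return o+d*(z-o[2])/d[2]
def tri(cs,uvs):
    A=0;b=0
    for c,uv in zip(cs,uvs):
        o,d=ray(c,uv);d=d/np.linalg.norm(d);P=np.eye(3)-np.outer(d,d);A=A+P;b=b+P@o
    return np.linalg.solve(A,b)
def proj(c,P):
    K,D,rv,tv=cam(c);return cv2.projectPoints(np.array(P,float).reshape(-1,3),rv,tv,K,D)[0][:,0]
E
python3 - <<'E'
from station import r
from h import *
T=r.capture("top");S=r.capture("scene")
p=atz(T,(230.5,242.8),.115);q=atz(S,(258,210.5),.115);X=tri([T,S],[(230.5,242.8),(258,210.5)])
print(p,q,X)
print("tray corners",[atz(T,(200+u/6-.0,200+v/6),.01).round(3) for u,v in((90,112),(385,465),(55,435))])
h=atz(T,(238.5,228),.07);h2=atz(T,(240,210),.07);print("handle dir",np.degrees(np.arctan2(*(h2-h)[[1,0]])))
f=atz(T,(439,238),.13);print("flask",f, atz(T,(332,241),.115))
C=(p+q)/2
a=np.linspace(0,2*np.pi,48,endpoint=False)
P=np.c_[C[0]+.023*np.cos(a),C[1]+.023*np.sin(a),0*a+.115]
P=np.r_[P,P-[0,0,.03]]
out=[]
for c,(x,y) in((T,(200,200)),(S,(225,195))):
    im=cv2.resize(c["color"][y:y+90,x:x+66],None,fx=6,fy=6,interpolation=cv2.INTER_CUBIC)
    for i,u in enumerate(proj(c,P)): cv2.circle(im,tuple(int(v) for v in ((u-[x,y]+.5)*6)),1,(0,255,0) if i<48 else (0,0,255),-1)
    out.append(im)
cv2.imwrite("pics/ov.png",np.hstack(out))
s=r.sense();R=np.array(s["ee_rot"])
E
```

```text
[0.45571574 0.15979137 0.115     ] [0.45254806 0.15266321 0.115     ] [0.45700736 0.15948544 0.11163541]
tray corners [array([0.514, 0.208, 0.01 ]), array([0.399, 0.114, 0.01 ]), array([0.411, 0.219, 0.01 ])]
handle dir -5.102827818942772
flask [ 0.45445548 -0.19316476  0.13      ] [ 0.45497155 -0.01405039  0.115     ]
```

View pics/ov.png

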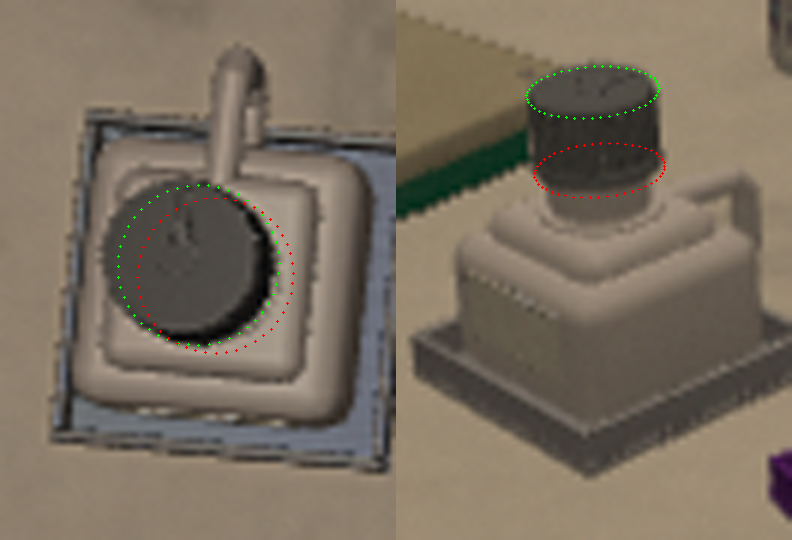

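```bash
python3 - <<'E'
from station import r
from h import *
T=r.capture("top");S=r.capture("scene")
# handle height: triangulate far top end
print("handle top", tri([T,S],[(240,209.5),(281.5,224.5)]), "pointer side",tri([T,S],[(239,228),(272,227)]))
s=r.sense();R=np.array(s["ee_rot"]);print(np.round(R.T@(np.array([.456,.160,.2])-s["tcp_pos"])*100,2))
E
```

```text
handle top [0.52203499 0.15317058 0.05668173] pointer side [0.48850926 0.15265282 0.06315884]
[61.4  48.31  2.26]
```

>>> move_arm(series=[[[3.8,3.0,0,0,0,0,1],[3.8,3.0,0,0,0,0,1],[3.8,3.0,0,0,0,0,1],[3.8,3.0,0,0,0,0,1],[3.8,3.0,0,0,0,0,1],[3.8,3.0,0,0,0,0,1],[3.8,3.0,0,0,0,0,1],[3.8,3.0,0,0,0,0,1],[3.8,3.0,0,0,0,0,1],[3.8,3.0,0,0,0,0,1],[3.8,3.0,0,0,0,0,1],[3.8,3.0,0,0,0,0,1]]])

```text
time_s: 1.8
tcp_pos: [0.3967, -0.0298, 0.2229]
ee_rot: [[-0.352, 0.936, 0.001], [0.936, 0.352, 0.0], [-0.0, 0.001, -1.0]]
wrist_force: [0.5, -0.7, -0.7]
gripper_width: 1.001
```

>>> move_arm(series=[[[3.9,3.05,0,0,0,0,1],[3.9,3.05,0,0,0,0,1],[3.9,3.05,0,0,0,0,1],[4.0,3.05,0,0,0,0,1],[0,0,2.5,0,0,0,1],[0,0,2.5,0,0,0,1],[0,0,2.5,0,0,0,1],[0,0,0,0,0,0,1],[0,0,0,0,0,0,1]]])

```text
time_s: 2.92
tcp_pos: [0.4561, 0.1588, 0.1485]
ee_rot: [[-0.352, 0.936, 0.002], [0.936, 0.352, 0.001], [0.0, 0.002, -1.0]]
wrist_force: [0.4, 0.1, 0.2]
gripper_width: 1.0
```

```bash
python3 - <<'E'
from station import r
from h import *
T=r.capture("top");S=r.capture("scene");s=r.sense();print(s["tcp_pos"],s["joints"],s["wrist_force"])
out=[]
p=np.array(s["tcp_pos"])
for c in(T,S):
    u=proj(c,[p,[.456,.160,.115]]);print(u)
    x,y=(u[0]-[50,50]).astype(int)
    im=cv2.resize(c["color"][y:y+100,x:x+100],None,fx=4,fy=4,interpolation=cv2.INTER_CUBIC)
    for v,k in zip(u,((0,255,0),(0,0,255))): cv2.circle(im,tuple(int(w) for w in ((v-[x,y]+.5)*4)),3,k,-1)
    out.append(im)
cv2.imwrite("pics/above.png",np.hstack(out))
E
```

```text
[0.45613141 0.15892923 0.14883174] [ 3.85405668e+01  1.23338126e+01 -2.52418523e+01  2.17293149e-02
 -5.22758398e+01 -1.07930250e+02] [-0.55379082  1.09518734 -0.09849379]
[[227.47383991 240.41743953]
 [230.37753993 242.63764799]]
[[255.85407394 194.20951385]
 [256.74558379 209.14529948]]
```

View pics/above.png

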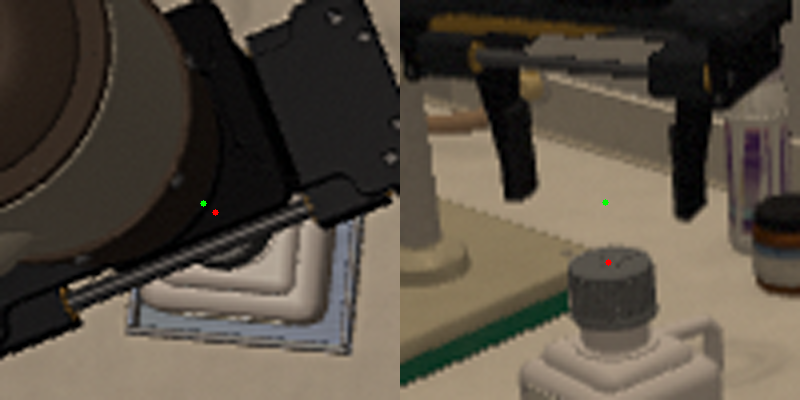

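The crop shows the cap directly under the fingers. In the right half, the fingertip midpoint (604,205) matches the projected TCP, and the cap centre (611,259) lies about 1 px from the target. I'll descend around the cap and close.

>>> move_arm(series=[[[0,0.1,1.5,0,0,0,1],[0,0,1.5,0,0,0,1],[0,0,1.2,0,0,0,1],[0,0,1.2,0,0,0,1],[0,0,0,0,0,0,1],[0,0,0,0,0,0,1]]])

```text
time_s: 3.78
tcp_pos: [0.4567, 0.1591, 0.0939]
ee_rot: [[-0.352, 0.936, 0.001], [0.936, 0.352, 0.0], [0.0, 0.001, -1.0]]
wrist_force: [-0.9, 0.6, -1.0]
gripper_width: 1.003
```

>>> move_arm(series=[[[0,0,0,0,0,0,0.2],[0,0,0,0,0,0,0.2],[0,0,0,0,0,0,-0.2],[0,0,0,0,0,0,-0.4],[0,0,0,0,0,0,-0.6],[0,0,0,0,0,0,-1],[0,0,0,0,0,0,-1],[0,0,0,0,0,0,-1]]])

```text
time_s: 4.78
tcp_pos: [0.4558, 0.1603, 0.0936]
ee_rot: [[-0.352, 0.936, -0.0], [0.936, 0.352, 0.002], [0.002, 0.001, -1.0]]
wrist_force: [-4.7, 6.8, 0.5]
gripper_width: 0.503
```

>>> move_arm(series=[[[0.15,0,0,0,0,0,-1],[0,0,0,0,0,0,-1],[0,0,0,0,0,0,-1]]])

```text
time_s: 5.15
tcp_pos: [0.4558, 0.1604, 0.0936]
ee_rot: [[-0.352, 0.936, 0.0], [0.936, 0.352, 0.0], [0.0, 0.0, -1.0]]
wrist_force: [-1.2, 0.9, 0.6]
gripper_width: 0.505
```

```bash
python3 - <<'E'
from station import r
from h import *
T=r.capture("top");S=r.capture("scene");s=r.sense();print({k:np.round(s[k],3).tolist() for k in("tcp_pos","wrist_force","moment","gripper_width","joints")})
im=cv2.resize(S["color"][150:270,200:320],None,fx=5,fy=5,interpolation=cv2.INTER_CUBIC)
cv2.imwrite("pics/grip.png",im)
E
```

```text
{'tcp_pos': [0.456, 0.16, 0.094], 'wrist_force': [-1.267, 1.417, 0.357], 'moment': [0.58, 0.369, 0.07], 'gripper_width': 0.497, 'joints': [38.688, 16.603, -29.101, -0.017, -44.284, -108.064]}
```

View pics/grip.png

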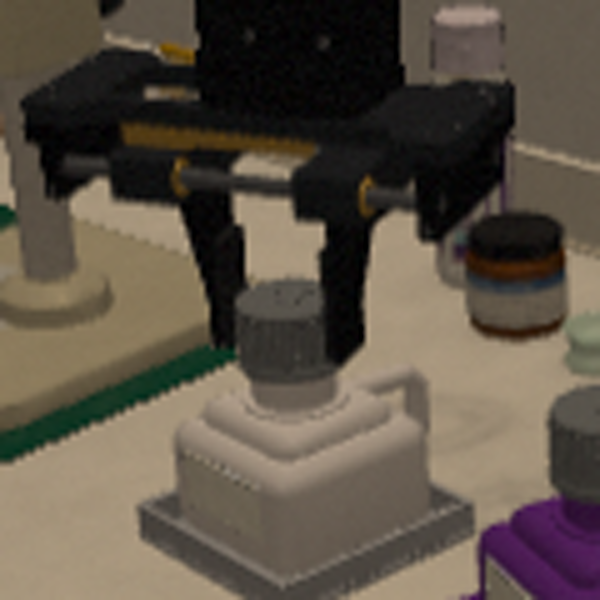

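The fingers hold the cap and the side force has been relieved. Next I press down step by step.

>>> move_arm(series=[[[0,0,0.3,0,0,0,-1],[0,0,0.3,0,0,0,-1],[0,0,0.2,0,0,0,-1],[0,0,0,0,0,0,-1],[0,0,0,0,0,0,-1]]])

```text
time_s: 5.88
tcp_pos: [0.456, 0.1604, 0.088]
ee_rot: [[-0.353, 0.936, 0.001], [0.936, 0.353, 0.0], [-0.0, 0.001, -1.0]]
wrist_force: [-7.5, 1.9, 17.7]
gripper_width: 0.5
```

```bash
cat >look.py <<'E'
import sys
from station import r
from h import *
S=r.capture("scene");s=r.sense();print({k:np.round(s[k],3).tolist() for k in("time_s","tcp_pos","wrist_force","moment","gripper_width","joints")})
im=cv2.resize(S["color"][190:270,220:320],None,fx=6,fy=6,interpolation=cv2.INTER_CUBIC)
cv2.imwrite(f"pics/{sys.argv[1]}.png",im)
E
python3 look.py press
```

```text
{'time_s': 5.925, 'tcp_pos': [0.456, 0.16, 0.088], 'wrist_force': [-8.333, 1.466, 17.283], 'moment': [0.414, 2.283, 0.013], 'gripper_width': 0.499, 'joints': [38.71, 17.062, -29.499, 0.043, -43.385, -108.078]}
```

View pics/press.png

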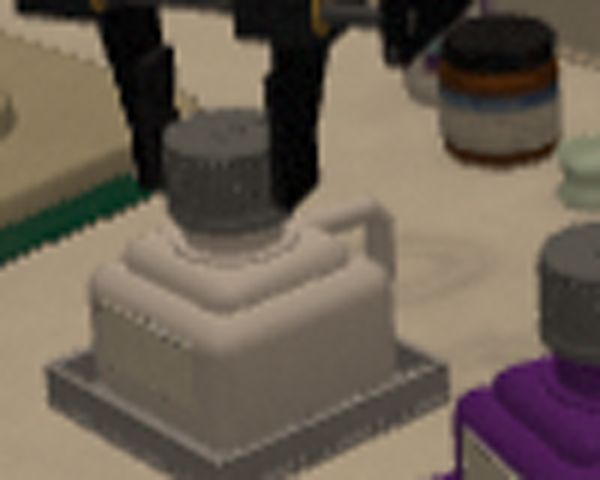

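>>> move_arm(series=[[[0,0,0.2,0,0,0,-1],[0,0,0.1,0,0,0,-1],[0,0,0,0,0,0,-1]]])

```text
time_s: 6.3
tcp_pos: [0.456, 0.1605, 0.0855]
ee_rot: [[-0.353, 0.936, 0.001], [0.936, 0.353, 0.0], [-0.0, 0.001, -1.0]]
wrist_force: [-9.2, 0.4, 20.5]
gripper_width: 0.5
```

>>> move_arm(series=[[[0,0,0,0,0,-7,-1],[0,0,0,0,0,-7,-1],[0,0,0,0,0,0,-1]]])

```text
time_s: 6.68
tcp_pos: [0.4562, 0.16, 0.0852]
ee_rot: [[-0.569, 0.822, 0.001], [0.822, 0.569, -0.001], [-0.001, 0.001, -1.0]]
wrist_force: [-6.6, -0.3, 19.0]
gripper_width: 0.501
```

```bash
python3 look.py t1
```

```text
{'time_s': 6.725, 'tcp_pos': [0.456, 0.16, 0.085], 'wrist_force': [-6.998, -0.926, 18.939], 'moment': [-0.19, 2.086, 0.047], 'gripper_width': 0.5, 'joints': [38.68, 17.302, -29.692, 0.101, -42.971, -94.065]}
```

View pics/t1.png

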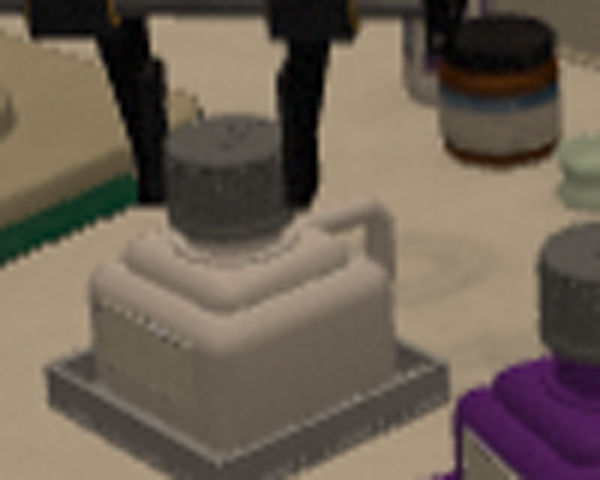

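>>> move_arm(series=[[[0,0,0,0,0,-9,-1],[0,0,0,0,0,-9,-1],[0,0,0,0,0,-9,-1],[0,0,0,0,0,-9,-1],[0,0,0,0,0,-9,-1],[0,0,0,0,0,-9,-1],[0,0,0,0,0,-7,-1],[0,0,0,0,0,0,-1]]])

```text
time_s: 7.72
tcp_pos: [0.4582, 0.1591, 0.0858]
ee_rot: [[-0.995, -0.1, 0.004], [-0.1, 0.995, -0.002], [-0.004, -0.002, -1.0]]
wrist_force: [1.0, -7.9, 16.7]
gripper_width: 0.501
```

```bash
python3 look.py t2
```

```text
{'time_s': 7.775, 'tcp_pos': [0.458, 0.159, 0.086], 'wrist_force': [1.222, -8.011, 17.335], 'moment': [-2.13, 0.006, 0.036], 'gripper_width': 0.503, 'joints': [38.545, 17.323, -29.645, 0.342, -42.896, -33.074]}
```

View pics/t2.png

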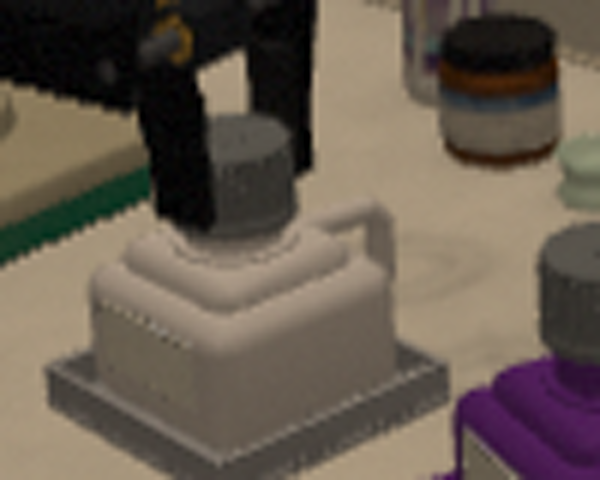

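>>> move_arm(series=[[[0,0,0,0,0,-4,-1],[0,0,0,0,0,-3,-1],[0,0,0,0,0,0,-1]]])

```text
time_s: 8.15
tcp_pos: [0.4584, 0.1592, 0.0858]
ee_rot: [[-0.976, -0.217, 0.005], [-0.217, 0.976, -0.001], [-0.005, -0.002, -1.0]]
wrist_force: [2.7, -7.8, 17.0]
gripper_width: 0.502
```

```bash
python3 look.py t3
```

```text
{'time_s': 8.2, 'tcp_pos': [0.458, 0.159, 0.086], 'wrist_force': [2.457, -7.888, 17.335], 'moment': [-2.277, -0.218, -0.6], 'gripper_width': 0.5, 'joints': [38.518, 17.326, -29.62, 0.314, -42.87, -26.201]}
```

View pics/t3.png

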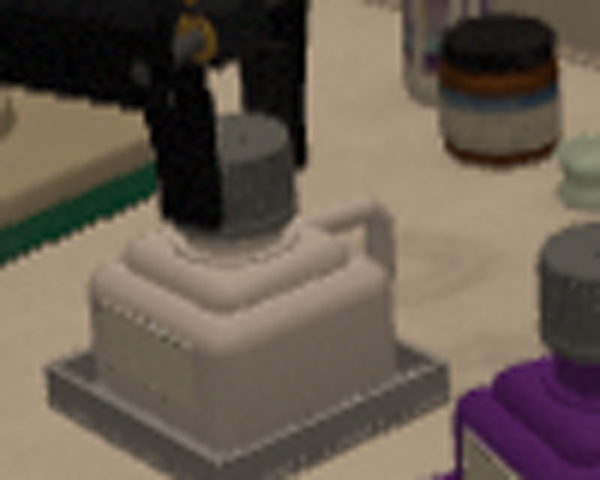

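The moment about z jumped to 0.6 N m at about 82°, so the cap is at its stop. I'll release it and rise.

>>> move_arm(series=[[[0,0,0,0,0,1,0.3],[0,0,0,0,0,0,1],[0,0,0,0,0,0,1],[0,0,0,0,0,0,1],[0,0,-1,0,0,0,1],[0,0,-2,0,0,0,1],[0,0,-3,0,0,0,1],[0,0,-4,0,0,0,1],[0,0,-3,0,0,0,1],[0,0,0,0,0,0,1]]])

```text
time_s: 9.45
tcp_pos: [0.4572, 0.1612, 0.2158]
ee_rot: [[-0.979, -0.202, 0.006], [-0.202, 0.979, 0.004], [-0.006, 0.003, -1.0]]
wrist_force: [0.1, 0.5, -0.9]
gripper_width: 1.0
```

```bash
python3 look.py rel
```

```text
{'time_s': 9.5, 'tcp_pos': [0.456, 0.161, 0.214], 'wrist_force': [-0.556, -0.174, -0.136], 'moment': [0.008, 0.153, 0.003], 'gripper_width': 1.001, 'joints': [38.695, 8.502, -19.645, -0.014, -61.687, -27.07]}
```

View pics/rel.png

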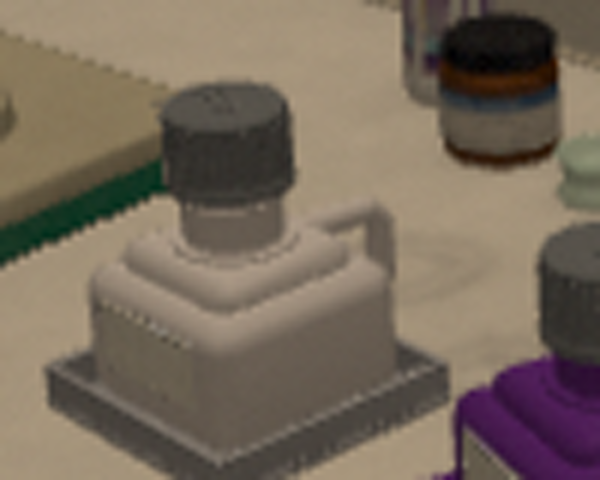

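```bash
python3 - <<'E'
from station import r
import cv2,numpy as np
a=cv2.imread("pics/scene0.png");b=r.capture("scene")["color"]
f=lambda i:cv2.resize(i[195:255,230:290],None,fx=6,fy=6,interpolation=cv2.INTER_CUBIC)
g=lambda i:cv2.resize(i[235:295,375:435],None,fx=6,fy=6,interpolation=cv2.INTER_CUBIC)
cv2.imwrite("pics/cmp.png",cv2.resize(np.vstack([np.hstack([f(a),f(b)]),np.hstack([g(a),g(b)])]),(600,600)))
E
```

```text
(no output)
```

View pics/cmp.png

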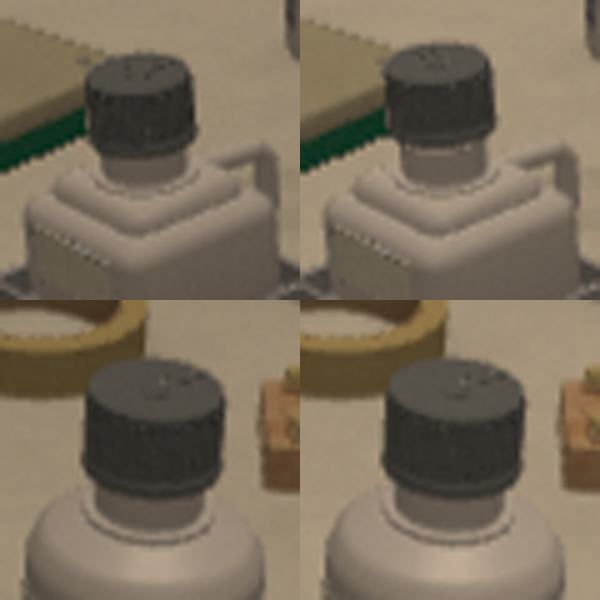

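The before/after crops show the jug cap about 2.3 px higher, which is about 5 mm. Its pointer has turned (from upper right to upper left), and the flask's cap has not changed.

```bash
python3 -c "
from station import r
print(r.finish_job())"
```

```text
the job is handed in; nothing more can be done
None
```

I opened the white square jug's safety cap and handed the job in at about 9.5 s of robot time, against the 32 s limit.

- **Press and turn:** I gripped the cap from above and pressed it about 8 mm down, with 17–20 N on the wrist. Keeping it down, I turned it about 82° counter-clockwise, until the moment about z jumped from about 0.04 to 0.6 N m at the stop.
- **Release:** I let go and lifted the gripper about 10 cm above the cap, so the robot was touching nothing (wrist force under 1 N).
- **Last checks:** Before and after pictures show the cap about 5 mm higher than its locked height and its pointer turned. The round bottle's cap looks unchanged, and I did not go near the purple look-alike.
- **Disagreement:** The gripper read about 44 mm on the 46 mm cap, but I saw no slipping. I could not read the cap's joint angles directly, so "open" rests on the pictures, the turn angle and the force at the stop.

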